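# Find the rocking corner of a jig plate and press its shim flat

### The job

The circuit-board jig plate rocks at one corner. With the closed fingertips press down on the red discs at its corners, one after another, until you feel the corner that gives; then press the yellow shim tab beside that same corner down fully flat and come clear. Only press: do not lift the plate or shove it out of place, leave the other three tabs raised, and leave the screwdriver, bottle and reel alone.

Things in the scene. Friction and masses are not known exactly. Their poses are not given: they have to be found in the camera images.
- base: the fixture's blue base plate, 190 x 320 x 10 mm, screwed down on the bench; origin at the centre of its underside, z up, x along its short side, y along its long side. Four feet on it carry the jig plate; four yellow shim tabs are hinged on it, two along each short end (+y and -y)
- plate: loose aluminium jig plate, 170 (x) x 152 (y) x 6 mm, about 0.55 kg, resting on four feet, underside 36 mm and top 42 mm above the bench; origin at the centre of its underside, axes as the base. In its middle a low black nest (84 x 78 mm, 10 mm high) with a green circuit board. One hidden foot is short: that corner gives about 4 mm when pressed and springs back; the other three are solid
- corner_a (a point): centre of the red disc, 28 mm across, on the top face of the plate at its far left (+x, +y in the fixture's axes) corner, right above that corner's foot: the place to press; z up
- corner_b (a point): centre of the red disc, 28 mm across, on the top face of the plate at its far right (+x, -y) corner, right above that corner's foot: the place to press; z up
- corner_c (a point): centre of the red disc, 28 mm across, on the top face of the plate at its near right (-x, -y) corner, right above that corner's foot: the place to press; z up
- corner_d (a point): centre of the red disc, 28 mm across, on the top face of the plate at its near left (-x, +y) corner, right above that corner's foot: the place to press; z up
- tab_a (a point): centre of the black dot (18 mm) on top of yellow shim tab A, of corner a (far left (+x, +y in the fixture's axes)): a lever 30 mm wide (x), 60 mm long, hinged 30 mm above the bench, 14 mm outside the plate's edge, pointing outward along the fixture's y; dot 42 mm from the hinge. Its outer end stands up some 20 degrees as found; flat (level), the dot is 32.5 mm above the bench
- tab_b (a point): centre of the black dot (18 mm) on top of yellow shim tab B, of corner b (far right (+x, -y)): a lever 30 mm wide (x), 60 mm long, hinged 30 mm above the bench, 14 mm outside the plate's edge, pointing outward along the fixture's y; dot 42 mm from the hinge. Its outer end stands up some 20 degrees as found; flat (level), the dot is 32.5 mm above the bench
- tab_c (a point): centre of the black dot (18 mm) on top of yellow shim tab C, of corner c (near right (-x, -y)): a lever 30 mm wide (x), 60 mm long, hinged 30 mm above the bench, 14 mm outside the plate's edge, pointing outward along the fixture's y; dot 42 mm from the hinge. Its outer end stands up some 20 degrees as found; flat (level), the dot is 32.5 mm above the bench
- tab_d (a point): centre of the black dot (18 mm) on top of yellow shim tab D, of corner d (near left (-x, +y)): a lever 30 mm wide (x), 60 mm long, hinged 30 mm above the bench, 14 mm outside the plate's edge, pointing outward along the fixture's y; dot 42 mm from the hinge. Its outer end stands up some 20 degrees as found; flat (level), the dot is 32.5 mm above the bench
- shim_a (a joint): angle of shim tab A, rad: 0 to 0.06 as found (raised), 0.40 flat against its stop. It stays where it is left; it takes about 4 N at the dot to move it
- shim_b (a joint): angle of shim tab B, rad: 0 to 0.06 as found (raised), 0.40 flat against its stop. It stays where it is left; it takes about 4 N at the dot to move it
- shim_c (a joint): angle of shim tab C, rad: 0 to 0.06 as found (raised), 0.40 flat against its stop. It stays where it is left; it takes about 4 N at the dot to move it
- shim_d (a joint): angle of shim tab D, rad: 0 to 0.06 as found (raised), 0.40 flat against its stop. It stays where it is left; it takes about 4 N at the dot to move it
- rock (a joint): how far the short foot's sprung cap is pressed down, m: 0 at rest, 0.0045 fully down on a solid stop; pressing that corner takes about 3 N to start and 5 N to reach the bottom (a quick touch of the plate adds a knock of some newtons: press slowly). It does not say which corner that foot is under
- packer (a joint): height of the packing leaf hidden in the short foot, m: 0 down (up to 0.001 as found), about 0.006 when the tab of that corner has been pressed flat and has raised the leaf under the plate. It does not say which corner
- screwdriver: screwdriver with orange handle, lying loose on the near side; origin under its middle; leave alone
- bottle: teal drinking bottle, 64 mm across, 170 mm tall, standing to the right of the fixture; origin at the centre of its foot; leave alone
- reel: small metal reel, 56 mm across, 40 mm tall, standing beyond the far side of the fixture; origin at the centre of its foot; leave alone
Not all that is in view belongs to the job. Several things have the shape of the plate; the one meant has the colours described above.

How it is judged:
On the way, in this order (a step that is already met when the one before it is completed fails the run):
1. the rocking corner has been pressed down (its foot gives more than 3 mm, with a finger on the plate) (value of joint rock above 0.003 m and contact force between the fingers and plate above 1 N), for 0.1 s.
2. that corner's shim tab has been pressed flat and its leaf is up under the plate (value of joint packer above 0.0045 m and value of joint any of shim_a, shim_b, shim_c, shim_d above 0.36 rad), for 0.2 s.
At the end, for the whole second after the job is handed in: the shim tab of the rocking corner is within 0.04 rad of flat (its leaf raised more than 4.5 mm), the other three tabs are still raised (below 0.15 rad), the plate lies level (0.02 rad), at rest on its feet and within 12 mm of where it was, and the bystanders are within 20 mm of where they were (((value of joint shim_a above 0.36 rad and value of joint each of shim_b, shim_c, shim_d below 0.15 rad) or (value of joint shim_b above 0.36 rad and value of joint each of shim_a, shim_c, shim_d below 0.15 rad) or (value of joint shim_c above 0.36 rad and value of joint each of shim_a, shim_b, shim_d below 0.15 rad) or (value of joint shim_d above 0.36 rad and value of joint each of shim_a, shim_b, shim_c below 0.15 rad)) and value of joint packer above 0.0045 m and value of joint rock below 0.0015 m and distance of plate from where it was at the start of the episode below 0.012 m and angle between plate's own z axis and vertical below 0.02 rad and linear speed of plate below 0.01 m/s and distance of each of screwdriver, bottle, reel from where it was at the start of the episode below 0.02 m); the robot touches nothing.
It fails at once if the tab of a corner that does not rock is pressed down (any tab past 0.30 rad while the leaf is still down) (value of joint any of shim_a, shim_b, shim_c, shim_d above 0.3 rad and value of joint packer below 0.0015 m).
It fails at once if a second tab is pressed down past 0.2 rad (value of joint each of shim_a, shim_b above 0.2 rad or value of joint each of shim_a, shim_c above 0.2 rad or value of joint each of shim_a, shim_d above 0.2 rad or value of joint each of shim_b, shim_c above 0.2 rad or value of joint each of shim_b, shim_d above 0.2 rad or value of joint each of shim_c, shim_d above 0.2 rad).
It fails at once if the plate is lifted (8 mm) or shoved (15 mm) (z of plate in the frame of base above 0.0437 m or distance of plate from where it was at the start of the episode above 0.015 m).
It fails at once if a bystander is lifted, tipped or shoved (30 mm) (distance of any of screwdriver, bottle, reel from where it was at the start of the episode above 0.03 m or angle between any of bottle, reel's own z axis and vertical above 0.5 rad).
It also fails if it takes over 61 s, if anything falls off the work surface, if the arm or the gripper's body presses on something with over 40 N, if the wrist force passes 120 N, or if a joint passes its speed limit or range.

### The arm

A 7-joint arm with a two-finger parallel gripper is mounted at the origin on the work surface. World frame = base frame: x ahead of the robot, y to its left, z up, the work surface at z = 0. Lengths are in m, angles in rad, forces in N, time in s.
With the tool pointing down it reaches from about 0.425 to 0.95 m from the base axis. Payload 4.7 kg.
Tool frame: the origin (TCP) lies midway between the tips of the shut fingers; the grasp point (between the pads) lies 19 mm behind it; z points along the fingers, y is the line along which they close (so a half turn about z gives the same grasp; the last joint's range is limited). The gripper opens to 87 mm and grips with 3 to 60 N. Pads are 19 mm wide; open, the fingers measure 117 mm over their backs; the gripper's body (75 mm by 190 mm) begins 51 mm behind the grasp point.
Start: joints at [-1.316, 0.469, -0.049, 1.532, 0.024, 1.141, -0.082], TCP at [0.189, 0.648, 0.223] pointing down, gripper open.
Joint ranges: [-2.59, 2.59], [-0.33, 1.99], [-1.39, 1.29], [0.1, 2.45], [-1.04, 4.18], [0.21, 1.99], [-2.66, 2.66]. Speed limits (rad/s): [2.57, 2.57, 3.14, 3.14, 3.14, 3.14, 3.14].

### API

Orientations are given as a unit quaternion [w, x, y, z].
In Python, from station import ctrl, vision, order gives the robot as it stands. The module is installed in compiled form; this text tells all that it offers.
- The arm moves only by the tool carry_out, never from a script. Its argument "steps" is one flat list of numbers, 7 for each row, row after row: the finger opening in mm, from 0 to 87, then the shift along the world's x, y, z in mm, then the turn, a rotation vector about the world's x, y, z in degrees. In form: [fingers, dx, dy, dz, ax, ay, az, fingers, dx, dy, dz, ax, ay, az, ...]. A call has 1 to 8 rows; each row is the pose to reach, as a shift and turn from the pose commanded when the call began; what a row does not reach only later rows make up. A row lasts 1/10 s, in which the tool goes at most 50 mm and 8.59 degrees, less where a joint would pass 70% of its speed; a pose out of reach is approached as far as the arm can. A call with a gripper value outside its range is refused whole. The fingers move at their own pace and stop on an object; "force" is the grip in N (left out, the last holds). Time passes only in rows, so rows that repeat a pose let the fingers close. It gives the time, the measured TCP pose, the force, the opening and the grip force at its end, in the units of the state.
- ctrl.observe(): the state, without advancing time (a new reading comes with each control period).
- vision.camera(name): name is "side" or "top"; returns the picture (400x640x3 uint8, red, green, blue); there is no depth.
- vision.camera_params(name): a dict with "mtx" (3x3 intrinsics, pixels), "D" ([k1, k2, p1, p2, k3] as OpenCV has them; the pictures are not rectified), "extrinsics" (4x4, takes a point from world to camera coordinates). Camera axes: x right, y down, z forward; pixel columns grow to the right and rows downward; lengths in m; the calibration is good to about 2 mm. A picture is of the moment at which its call begins. camera_params takes no time and is no camera call.
- order.sign_off(): hands the job in; it is judged then, once.
The state is a dict: "t": time; "joint_positions": joint angles; "qvel": joint speeds; "effort": joint torques, N m; "tool_pos": TCP position; "tcp_rot": TCP orientation; "wrist_force": force on the tool from outside, world axes, zero at the start; "torque": the same for the moment, N m; "opening": finger opening in m; "grasp_force": force on a finger pad.
Only numpy, scipy, OpenCV 4.12 (cv2) and the standard library are available. Lean on these libraries where they do the work, as an engineer would, in place of code of your own. Each camera call takes 0.05 s, during which the arm holds its last target. There are 200 camera calls.

## Working session

There is one attempt and no reset: what is moved stays moved. The work goes in short steps, Python scripts to look and compute and a tool call to move; the robot and the scene stay as the last step left them, time stands still between calls to the robot, and variables do not carry over. Pictures are saved under pics/ and viewed, at most 10 in all, crops included, and the job is handed in when it is done.

Besides the shell and the picture viewer there is one more tool, called after "Request:" as name(argument=value, ...), one argument or row to a line, values as JSON. carry_out: Moves the arm, as the interface text tells. Its arguments: {"type":"object","properties":{"steps":{"type":"array"},"force":{"type":"number"}},"required":["steps"]}

```bash
mkdir -p pics
python3 - <<'E'
from station import ctrl,vision
import cv2
for n in("top","side"):
    cv2.imwrite(f"pics/{n}0.png",vision.camera(n)[:,:,::-1])
    p=vision.camera_params(n);print(p)
s=ctrl.observe();print(s)
E
```

```text
{'mtx': array([[462.12219449,   0.        , 314.63027652],
       [  0.        , 462.12219449, 198.93551378],
       [  0.        ,   0.        ,   1.        ]]), 'D': array([-0.02651985,  0.        ,  0.        ,  0.        ,  0.        ]), 'extrinsics': array([[ 0.03439828, -0.99938885, -0.00621978,  0.00328255],
       [-0.97339868, -0.03209184, -0.22685927,  0.59002512],
       [ 0.22652102,  0.01385789, -0.97390769,  1.03101975],
       [ 0.        ,  0.        ,  0.        ,  1.        ]])}
{'mtx': array([[394.42835916,   0.        , 320.51025613],
       [  0.        , 394.42835916, 202.93836096],
       [  0.        ,   0.        ,   1.        ]]), 'D': array([0.00032828, 0.        , 0.        , 0.        , 0.        ]), 'extrinsics': array([[ 0.83760997, -0.54626403, -0.0022706 , -0.4688297 ],
       [-0.35596002, -0.54264634, -0.76080708,  0.24269028],
       [ 0.41436941,  0.63806784, -0.64897414,  0.71892903],
       [ 0.        ,  0.        ,  0.        ,  1.        ]])}
{'t': 0.1, 'joint_positions': array([-1.31590337,  0.46940178, -0.04858345,  1.53356201,  0.0241501 ,
        1.14102798, -0.08230711]), 'qvel': array([-0.00104421, -0.00101066, -0.00087903, -0.00183076, -0.00105084,
        0.00017338,  0.00084095]), 'effort': array([-6.39788159e-04, -5.09171605e+01, -8.16948968e-02, -2.36825591e+01,
       -6.14553317e-02,  3.46383336e-02,  7.66041967e-05]), 'tool_pos': array([0.18885551, 0.64747733, 0.221582  ]), 'tcp_rot': array([-7.12479565e-05,  1.41404743e-01,  9.89951452e-01, -9.03269774e-04]), 'wrist_force': array([0.13936487, 0.19289378, 0.53097969]), 'torque': array([-0.01144825, -0.01350431, -0.00356409]), 'grasp_force': 0.0, 'opening': 0.08690118380748624}
```

View pics/top0.png

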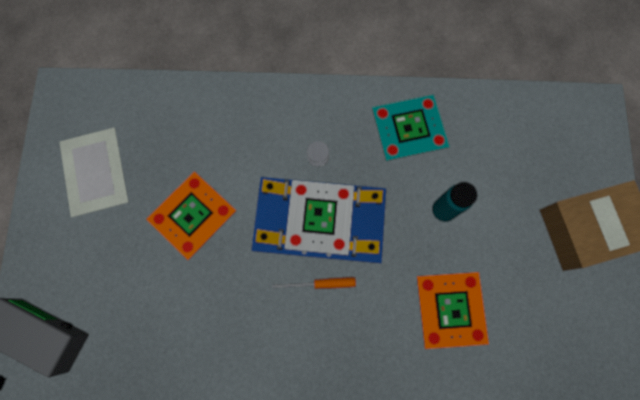

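View pics/side0.png

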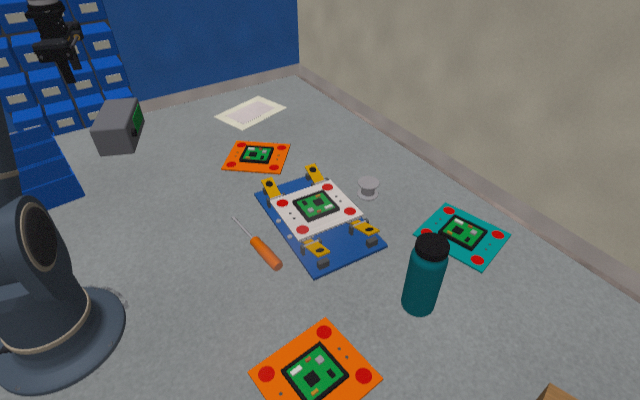

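Candidates in the top view are: a white/aluminium plate on a blue base at (320,216), orange plates at (191,216) and (453,310), and a teal plate at (410,127). The one described is the aluminium plate on the blue base. Next I'll measure its discs and dots and check it in a crop.

```bash
cat > h.py <<'E'
import cv2,numpy as np
from station import vision,ctrl
def ray(n,uv,z):
    p=vision.camera_params(n);E=p["extrinsics"]
    q=cv2.undistortPoints(np.array([[uv]],float),p["mtx"],p["D"])[0,0]
    R=E[:3,:3];c=-R.T@E[:3,3];d=R.T@np.array([q[0],q[1],1]);return c+d*(z-c[2])/d[2]
def blobs(m,lo,hi):
    n,l,s,c=cv2.connectedComponentsWithStats(m.astype(np.uint8));return [(c[i],s[i,4]) for i in range(1,n) if lo<=s[i,4]<=hi]
E
python3 - <<'E'
from h import *
im=cv2.imread("pics/top0.png");x0,y0,x1,y1=240,165,400,275
c=im[y0:y1,x0:x1];cv2.imwrite("pics/crop.png",cv2.resize(c,None,fx=5,fy=5,interpolation=cv2.INTER_CUBIC))
b,g,r=[c[:,:,i].astype(int) for i in range(3)]
R=[]
for p,a in blobs((r>120)&(g<70)&(b<80),40,300):
    w=ray("top",p+[x0,y0],.042);R.append(w);print("red",p+[x0,y0],a,w.round(4))
R=np.array(R);print("ctr",R.mean(0));print(np.linalg.norm(R[:,None]-R[None],axis=2).round(4))
ye=cv2.morphologyEx(((r>110)&(g>80)&(b<80)&(r-b>70)).astype(np.uint8),cv2.MORPH_CLOSE,np.ones((9,9)))
for p,a in blobs(ye,60,900): print("tab",p+[x0,y0],a)
for p,a in blobs((ye>0)&(r<100),8,150): print("dot",p+[x0,y0],a,ray("top",p+[x0,y0],.0465).round(4))
E
```

```text
red [300.56578947 189.39473684] 76 [0.6184 0.0588 0.042 ]
red [343.         193.38157895] 76 [ 0.6118 -0.0452  0.042 ]
red [295.2962963  239.65432099] 81 [0.4943 0.0662 0.042 ]
red [338.55555556 243.72839506] 81 [ 0.488  -0.0372  0.042 ]
ctr [0.55312629 0.01064104 0.042     ]
[[0.     0.1042 0.1243 0.1619]
 [0.1042 0.     0.1619 0.124 ]
 [0.1243 0.1619 0.     0.1036]
 [0.1619 0.124  0.1036 0.    ]]
tab [275.18656716 187.20895522] 268
tab [368.1875     195.91319444] 288
tab [269.33219178 237.09931507] 292
tab [364.81967213 246.11147541] 305
dot [269.24390244 186.        ] 41 [0.6233 0.1354 0.0465]
dot [374.41463415 195.53658537] 41 [ 0.6078 -0.1214  0.0465]
dot [263.5 236. ] 44 [0.4999 0.1421 0.0465]
dot [371.         246.33333333] 42 [ 0.4837 -0.1139  0.0465]
```

View pics/crop.png

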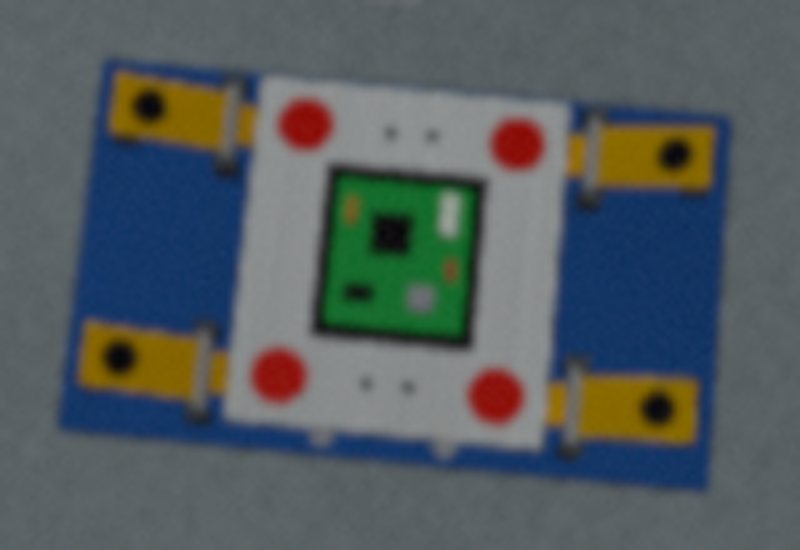

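The crop shows a white plate with four red discs on a blue base and four raised yellow tabs with black dots. Disc spacing is 124 x 104 mm and the fixture yaw is about -3.5°, both consistent with the description. Now I'll move above corner a with the fingers shut.

Request:
carry_out(
  steps=[0,429,-589,-60,0,0,13,0,429,-589,-60,0,0,13,0,429,-589,-60,0,0,13,0,429,-589,-60,0,0,13,0,429,-589,-60,0,0,13,0,429,-589,-60,0,0,13,0,429,-589,-60,0,0,13,0,429,-589,-60,0,0,13],
  force=20,
)

```text
t: 0.9
tool_pos: [0.4243, 0.3238, 0.1894]
tcp_rot: [-0.0, 0.028, 1.0, -0.0]
wrist_force: [0.2, 1.3, -0.4]
opening: 0.031
grasp_force: 0.0
```

Request:
carry_out(
  steps=[0,194,-265,-60,0,0,0,0,194,-265,-60,0,0,0,0,194,-265,-60,0,0,0,0,194,-265,-60,0,0,0,0,194,-265,-60,0,0,0,0,194,-265,-60,0,0,0,0,194,-265,-120,0,0,0,0,194,-265,-120,0,0,0],
)

```text
t: 1.7
tool_pos: [0.6173, 0.0566, 0.0667]
tcp_rot: [-0.002, 0.031, 1.0, -0.001]
wrist_force: [-0.8, -0.3, -0.8]
opening: 0.0002
grasp_force: 0.0
```

Request:
carry_out(
  steps=[0,1,2,-8,0,0,0,0,1,2,-15,0,0,0,0,1,2,-19,0,0,0,0,1,2,-21,0,0,0,0,1,2,-21,0,0,0],
)

```text
t: 2.2
tool_pos: [0.6188, 0.0638, 0.0495]
tcp_rot: [0.001, 0.028, 1.0, 0.0]
wrist_force: [-0.3, -0.3, 0.3]
opening: 0.0003
grasp_force: 0.0
```

Run:
```python
from h import *
im=vision.camera("side")[:,:,::-1];cv2.imwrite("pics/s1.png",cv2.resize(im[150:290,230:410],None,fx=4,fy=4,interpolation=cv2.INTER_CUBIC))
s=ctrl.observe();print(s["tool_pos"],s["wrist_force"])
```

```text
[0.61896575 0.06354789 0.04964987] [ 0.21817657 -0.89772894 -0.83033368]
```

View pics/s1.png

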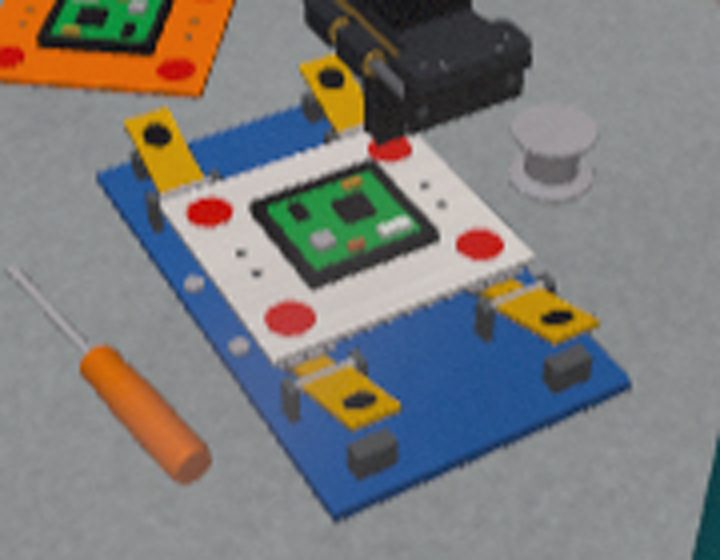

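The picture shows the shut fingers above disc a at crop (390,145), with the reel clear of the gripper. I'll shift back 4 mm in y and press slowly.

Request:
carry_out(
  steps=[0,0,-4,-3,0,0,0,0,0,-4,-5,0,0,0,0,0,-4,-6,0,0,0,0,0,-4,-7,0,0,0,0,0,-4,-8,0,0,0,0,0,-4,-9,0,0,0,0,0,-4,-10,0,0,0,0,0,-4,-10,0,0,0],
)

```text
t: 3.05
tool_pos: [0.6187, 0.0586, 0.042]
tcp_rot: [-0.0, 0.029, 1.0, 0.0]
wrist_force: [-8.7, -0.6, 21.7]
opening: 0.0005
grasp_force: 10.6
```

a is solid (z stays at 42 mm with 22 N). Next is b.

Request:
carry_out(
  steps=[0,0,0,15,0,0,0,0,-4,-52,15,0,0,0,0,-7,-104,15,0,0,0,0,-7,-104,15,0,0,0,0,-7,-104,10,0,0,0,0,-7,-104,6,0,0,0,0,-7,-104,4,0,0,0],
)

```text
t: 3.75
tool_pos: [0.6115, -0.0428, 0.0421]
tcp_rot: [-0.001, 0.027, 1.0, 0.001]
wrist_force: [-4.7, -0.4, 16.4]
opening: 0.0006
grasp_force: 8.6
```

Request:
carry_out(
  steps=[0,0,0,-1,0,0,0,0,0,0,-2,0,0,0,0,0,0,-3,0,0,0,0,0,0,-4,0,0,0,0,0,0,-4,0,0,0],
)

```text
t: 4.25
tool_pos: [0.6115, -0.0428, 0.042]
tcp_rot: [-0.001, 0.027, 1.0, 0.001]
wrist_force: [-9.0, 0.2, 22.7]
opening: 0.0001
grasp_force: 12.0
```

b is solid too. On to c, lifting over the nest.

Request:
carry_out(
  steps=[0,0,0,28,0,0,0,0,-40,2,28,0,0,0,0,-84,4,28,0,0,0,0,-123,5,28,0,0,0,0,-123,5,28,0,0,0,0,-123,5,16,0,0,0,0,-123,5,10,0,0,0,0,-123,5,8,0,0,0],
)

```text
t: 5.05
tool_pos: [0.4893, -0.0397, 0.0455]
tcp_rot: [-0.001, 0.028, 1.0, 0.0]
wrist_force: [-1.0, -0.2, -0.0]
opening: 0.0002
grasp_force: 0.0
```

Request:
carry_out(
  steps=[0,0,0,-1,0,0,0,0,0,0,-2,0,0,0,0,0,0,-3,0,0,0,0,0,0,-4,0,0,0,0,0,0,-4,0,0,0],
)

```text
t: 5.55
tool_pos: [0.4887, -0.0402, 0.0427]
tcp_rot: [0.0, 0.029, 1.0, 0.0]
wrist_force: [-0.7, 0.1, 0.9]
opening: 0.0001
grasp_force: 0.0
```

Request:
carry_out(
  steps=[0,0,2,-1,0,0,0,0,0,2,-2,0,0,0,0,0,2,-3,0,0,0,0,0,2,-4,0,0,0,0,0,2,-4,0,0,0],
)

```text
t: 6.05
tool_pos: [0.4888, -0.0384, 0.039]
tcp_rot: [0.0, 0.029, 1.0, 0.0]
wrist_force: [-1.0, -1.5, 4.8]
opening: 0.0005
grasp_force: 2.8
```

c gives: z is at 39 mm with only 4.8 N. I'll press it to the bottom.

Request:
carry_out(
  steps=[0,0,0,-1,0,0,0,0,0,0,-2,0,0,0,0,0,0,-2,0,0,0,0,0,0,-2,0,0,0,0,0,0,-2,0,0,0],
)

```text
t: 6.55
tool_pos: [0.4888, -0.0384, 0.038]
tcp_rot: [0.0, 0.029, 1.0, 0.0]
wrist_force: [-3.1, -1.1, 15.5]
opening: 0.0009
grasp_force: 7.9
```

c bottoms at 38 mm, so it's the rocking corner. I'll release slowly and go above tab c at (0.483, -0.116).

Request:
carry_out(
  steps=[0,0,0,3,0,0,0,0,0,0,7,0,0,0,0,0,0,45,0,0,0,0,-3,-38,45,0,0,0,0,-6,-78,45,0,0,0,0,-6,-78,40,0,0,0,0,-6,-78,26,0,0,0,0,-6,-78,20,0,0,0],
)

```text
t: 7.35
tool_pos: [0.4818, -0.1157, 0.0556]
tcp_rot: [-0.001, 0.029, 1.0, 0.0]
wrist_force: [-0.8, 0.3, 0.2]
opening: 0.0003
grasp_force: 0.0
```

Run:
```python
from h import *
im=vision.camera("side")[:,:,::-1];cv2.imwrite("pics/s2.png",cv2.resize(im[150:290,230:410],None,fx=4,fy=4,interpolation=cv2.INTER_CUBIC))
s=ctrl.observe();print(s["tool_pos"],s["wrist_force"])
```

```text
[ 0.48140302 -0.11540017  0.05497921] [ 0.11908674 -0.41311355 -0.38915054]
```

View pics/s2.png

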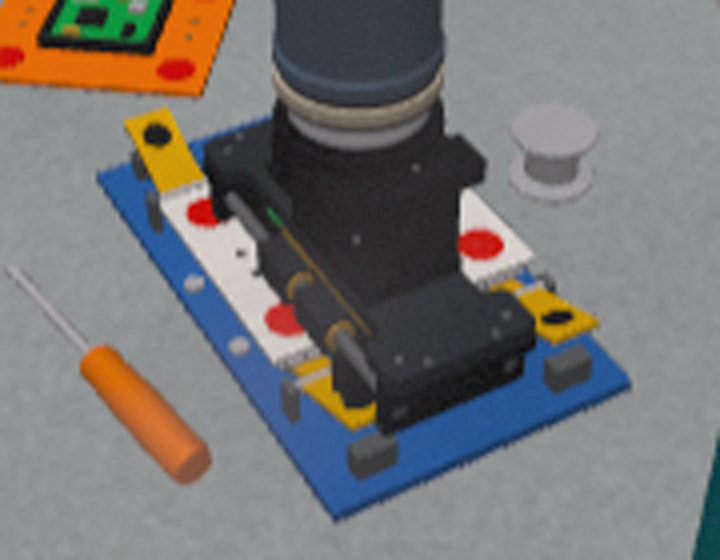

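The fingers stand on the dot of tab c at about crop (355,395), clear of the plate. I'll press it down.

Request:
carry_out(
  steps=[0,1,0,-4,0,0,0,0,1,0,-8,0,0,0,0,1,0,-11,0,0,0,0,1,0,-14,0,0,0,0,1,0,-17,0,0,0,0,1,0,-20,0,0,0,0,1,0,-22,0,0,0,0,1,0,-23,0,0,0],
)

```text
t: 8.2
tool_pos: [0.484, -0.1166, 0.0337]
tcp_rot: [0.0, 0.029, 1.0, -0.0]
wrist_force: [1.2, -3.3, 3.8]
opening: -0.0001
grasp_force: 1.9
```

Request:
carry_out(
  steps=[0,0,0,-1,0,0,0,0,0,0,-2,0,0,0,0,0,0,-3,0,0,0,0,0,0,-3,0,0,0,0,0,0,-3,0,0,0,0,0,0,-3,0,0,0],
)

```text
t: 8.8
tool_pos: [0.4842, -0.1166, 0.0322]
tcp_rot: [0.001, 0.029, 1.0, 0.0]
wrist_force: [-2.6, -3.0, 16.3]
opening: 0.0004
grasp_force: 8.0
```

It's flat against the stop (z = 32.2 mm, 16 N). I'll come clear slowly and check.

Request:
carry_out(
  steps=[0,0,0,4,0,0,0,0,0,0,12,0,0,0,0,0,0,50,0,0,0,0,0,0,100,0,0,0,0,0,0,150,0,0,0,0,-20,40,190,0,0,0,0,-20,90,190,0,0,0,0,-20,140,190,0,0,0],
)

```text
t: 9.6
tool_pos: [0.4632, 0.0183, 0.2225]
tcp_rot: [0.001, 0.029, 1.0, 0.001]
wrist_force: [1.1, 0.2, -1.1]
opening: 0.0003
grasp_force: 0.0
```

Request:
carry_out(
  steps=[0,0,50,0,0,0,0,0,0,100,0,0,0,0,0,0,150,0,0,0,0,0,0,200,0,0,0,0,0,0,200,0,0,0,0],
)

```text
t: 10.1
tool_pos: [0.4611, 0.2252, 0.2203]
tcp_rot: [-0.001, 0.022, 1.0, 0.002]
wrist_force: [-1.0, -1.0, -0.4]
opening: 0.0005
grasp_force: 0.0
```

Run:
```python
from h import *
im=vision.camera("side")[:,:,::-1];cv2.imwrite("pics/s3.png",cv2.resize(im[150:290,230:410],None,fx=4,fy=4,interpolation=cv2.INTER_CUBIC))
s=ctrl.observe();print(s["t"],s["tool_pos"],s["wrist_force"])
```

```text
10.15 [0.46171976 0.2207921  0.22007217] [-0.05603276 -1.0502173  -0.04190027]
```

View pics/s3.png

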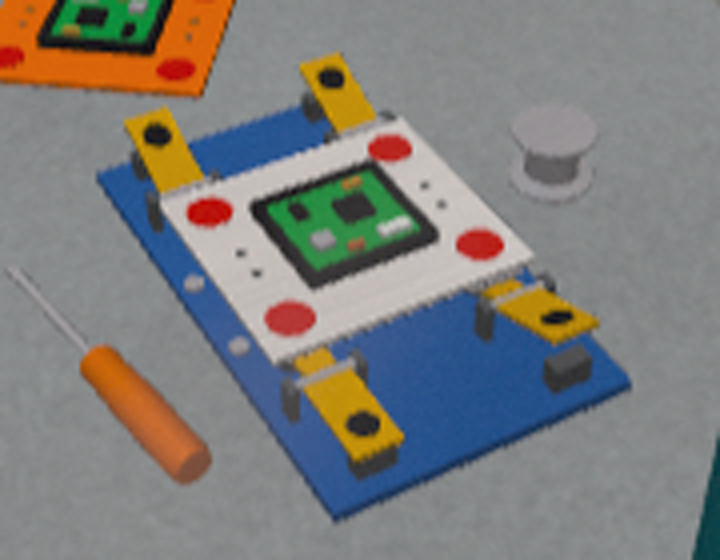

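Tab c lies flat on its stop block at crop (365,430). The other three tabs are still raised, and the plate and bystanders haven't moved.

```bash
python3 -c "
from station import order;print(order.sign_off())"
```

```text
the job is handed in; nothing more can be done
None
```

Corner c (near right) was the one that rocked: its shim tab is now pressed flat, the other three tabs are still raised, the plate and bystanders looked unmoved in the last picture, and the job was handed in at about 10 s (no verdict was returned).

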